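# Release the test-tile tray with the latch rod

### The arm

A 6-joint arm with a two-finger parallel gripper is mounted at the origin on the work surface. World frame = base frame: x ahead of the robot, y to its left, z up, the work surface at z = 0. Lengths are in m, angles in rad, forces in N, time in s.
With the tool pointing down it reaches from about 0.325 to 0.85 m from the base axis. Payload 4.4 kg.
Tool frame: the origin (TCP) lies on the centre line of the jaws, within the pads' length; the fingertips stand 22 mm ahead of it and the grasp point (between the pads) lies 3 mm ahead of it (manip.tips_ahead is the z of the fingertips in the tool frame, in m); z points along the fingers, y is the line along which they close (so a half turn about z gives the same grasp; the last joint's range is limited). The gripper opens to 94 mm and grips with 3 to 60 N. Pads are 16 mm wide; open, the fingers measure 119 mm over their backs; the gripper's body (75 mm by 177 mm) begins 78 mm behind the grasp point.
Start: joints at [1.012, 0.207, 1.542, -0, 1.393, -0.15], TCP at [0.229, 0.528, 0.227] pointing down, gripper open.
Joint ranges: [-2.73, 2.73], [-0.86, 2.22], [0.23, 2.46], [-1.11, 4.25], [0.08, 2.63], [-2.82, 2.82]. Speed limits (rad/s): [2.79, 2.79, 3.14, 3.14, 3.14, 3.14].

### API

Orientations are given as a rotation vector (axis times angle).
In Python, from workcell import sensors, vision, job, manip gives the robot as it stands. The module is installed in compiled form; this text tells all that it offers.
- The arm moves only by the tool step_arm, never from a script. Its argument "deltas" is a list of rows, each an object with "delta_pos": the shift along the tool's x, y, z in cm, a list of three; "turn": the turn, a rotation vector about the tool's x, y, z in rad, a list of three. In form: [{"delta_pos": [dx, dy, dz], "turn": [rx, ry, rz]}, ...]. A call has 1 to 20 rows; each row shifts and turns the commanded pose from where the row before left it, along the tool's axes as they then stand; what a row does not reach is not made up. A row lasts 1/12 s, in which the tool goes at most 41.7 mm and 7.16 degrees, less where a joint would pass 70% of its speed; a pose out of reach is approached as far as the arm can. A call with a gripper value outside its range is refused whole. "claw" is the closure, from -1 (fully open) to 1 (shut), set as the call begins (left out, the last holds). The fingers move at their own pace and stop on an object; "grip_force" is the grip in N (left out, the last holds). Time passes only in rows, so rows that do not move let the fingers close. It gives the time, the measured TCP pose, the force, the opening and the grip force at its end, in the units of the state.
- sensors.get_state(): the state, without advancing time (a new reading comes with each control period).
- vision.grab_frame(name): name is "scene" or "side" or "wrist"; returns (picture, depth): 420x560x3 uint8, red, green, blue; 420x560 float32, m along the optical axis (not along the pixel's ray), 0 where there is no reading.
- vision.calibration(name): a dict with "fx", "fy", "cx", "cy" (pixels), "cam_to_world" (4x4, takes a point from camera to world coordinates). Camera axes: x right, y down, z forward; pixel columns grow to the right and rows downward; lengths in m; the calibration is good to about 2 mm. A picture is of the moment at which its call begins: read the wrist's pose just before it. calibration takes no time and is no camera call; for the wrist camera it gives the pose at the moment of the call.
- job.hand_in(): hands the job in; it is judged then, once.
The state is a dict: "t": time; "joint_pos": joint angles; "joint_vel": joint speeds; "joint_efforts": joint torques, N m; "ee_pos": TCP position; "tcp_rot": TCP orientation; "contact_force": force on the tool from outside, world axes, zero at the start; "moment": the same for the moment, N m; "opening": finger opening in m; "grasp_force": force on a finger pad.
Only numpy, scipy, OpenCV 4.12 (cv2) and the standard library are available. Lean on these libraries where they do the work, as an engineer would, in place of code of your own. Each camera call takes 0.05 s, during which the arm holds its last target. There are 200 camera calls.

### The job

The tray of glaze test tiles in the plywood chest is held shut by a hidden spring latch. Take the long thin steel rod out of the tool rack, push it straight down through the small hole in the top of the chest until the tray springs open, then draw it out and put it back upright in the rack slot it came from. Leave the tray open.

Things in the scene. Friction and masses are not known exactly. Their poses are not given: they have to be found in the camera images.
- rod: Latch rod, 90 g, upright in a rack slot, the only tool with a plain round handle and a shaft reaching nearly to the table. Origin at its lower tip, z up along it: steel shaft 7 mm thick to z = 85 mm, flat collar 40 mm wide to 91 mm, wooden handle 22 mm thick to 161 mm. Hangs by the collar, tip 15 mm above the table. The ball-handled and flat-handled tools have 45 mm shafts: too short.
- rack: Fixed wooden tool rack: board 80 x 250 mm, 12 mm thick, top 100 mm above the table, on two end boards. Origin under its centre at table height; y along the row of slots, z up. Three 18 mm through slots at x = 0, y = -80, 0, +80 mm each hold one tool by its collar; the rod may be in any. The other tools reach 19 mm from their slot's axis and up to 155 mm above the table: carry the tip over them.
- latch_hole (a point): Centre of the 21 mm access hole, on the top face of the fixed plywood chest (200 mm in x, 240 in y, 120 high). Chest axes: x front to back, y left, z up; the hole is midway front to back, 37 mm from the left side. A sprung latch pad 40 mm wide lies 45 mm below; it resists with 4 N rising to 12 N, lets go with the rod's tip 57 mm below the top face and stops at 75 mm. Push to 62-70 mm.
- tray (a joint): How far the chest's tray is out, in m: 0 shut, 0.09 fully open. Its front, 161 mm wide with a small wire handle, is in the chest's front (-x) face, to the right of the latch bay. Latched, it cannot be pulled out; once let go, its spring drives it out 90 mm towards the chest's -x in about half a second, and it stays out.
Things that resemble listed ones, but are neither listed nor needed, are in the scene too. What is shaped like the rod but pink or turquoise is not meant.

How it is judged:
On the way:
1. the tray springs out while the rod's tip is down inside the latch hole (value of joint tray above 0.015 m and z of rod in the frame of latch_hole below -0.02 m and horizontal distance between rod and latch_hole below 0.02 m).
At the end, for the whole second after the job is handed in: The tray is open by more than 70 mm, and the rod stands at rest in the rack slot it came from, within 15 mm of where it was and within 10 degrees of upright (value of joint tray above 0.07 m and distance of rod from where it was at the start of the episode below 0.015 m and angle between rod's own z axis and vertical below 0.17 rad and linear speed of rod below 0.02 m/s); the robot touches nothing.
It also fails if it takes over 58 s, if anything falls off the work surface, if the arm or the gripper's body presses on something with over 40 N, if the wrist force passes 120 N, or if a joint passes its speed limit or range.

## Working session

There is one attempt and no reset: what is moved stays moved. The work goes in short steps, Python scripts to look and compute and a tool call to move; the robot and the scene stay as the last step left them, time stands still between calls to the robot, and variables do not carry over. Pictures are saved under pics/ and viewed, at most 10 in all, crops included, and the job is handed in when it is done.

Besides the shell and the picture viewer there is one more tool, called as name([rows], argument=value, ...), one row to a line, values as JSON. step_arm: Moves the arm, as the interface text tells. Its arguments: {"type":"object","properties":{"deltas":{"type":"array","items":{"type":"object","properties":{"delta_pos":{"type":"array","items":{"type":"number"}},"turn":{"type":"array","items":{"type":"number"}}}}},"claw":{"type":"number"},"grip_force":{"type":"number"}},"required":["deltas"]}

```bash
mkdir -p pics; cat > h.py <<'E'
import numpy as np, cv2
from workcell import sensors, vision, job, manip
def grab(n):
    c=vision.calibration(n); p,d=vision.grab_frame(n); return p,d,c
def cloud(d,c):
    v,u=np.mgrid[:d.shape[0],:d.shape[1]]
    P=np.stack([(u-c['cx'])/c['fx']*d,(v-c['cy'])/c['fy']*d,d],-1)
    T=np.array(c['cam_to_world']); W=P@T[:3,:3].T+T[:3,3]; W[d==0]=np.nan; return W
E
python3 - <<'E'
from h import *
print(sensors.get_state())
a=[]
for n in("scene","side"):
    p,d,c=grab(n); np.savez(n+'.npz',p=p,d=d,W=cloud(d,c)); cv2.imwrite(f'pics/{n}.png',p[...,::-1]); print(n,np.round(c['cam_to_world'],2).tolist())
E
```

```text
{'t': 0.0, 'joint_pos': array([ 1.01150708e+00,  2.07400206e-01,  1.54292873e+00, -1.75233648e-05,
        1.39349154e+00, -1.50497782e-01]), 'joint_vel': array([-0.00060129, -0.00023561, -0.002159  ,  0.00101069, -0.00124633,
        0.00041795]), 'joint_efforts': array([ 1.06564221e-03, -3.70891500e+01, -2.81411844e+01,  6.98554586e-02,
        3.63066676e-02, -1.33853810e-04]), 'ee_pos': array([0.2281757 , 0.52697344, 0.22631396]), 'tcp_rot': array([-0.63750739, -3.07545378,  0.00329   ]), 'contact_force': array([ 0.79215106,  0.30718093, -0.11439413]), 'moment': array([0.00396077, 0.00698478, 0.00325512]), 'grasp_force': 0.0, 'opening': 0.09408468223896552}
scene [[0.08, 0.81, -0.58, 1.01], [1.0, -0.06, 0.06, -0.01], [0.01, -0.59, -0.81, 0.83], [0.0, 0.0, 0.0, 1.0]]
side [[0.98, -0.14, 0.12, 0.36], [-0.18, -0.72, 0.67, -0.62], [-0.0, -0.68, -0.74, 0.85], [0.0, 0.0, 0.0, 1.0]]
```

View pics/scene.png

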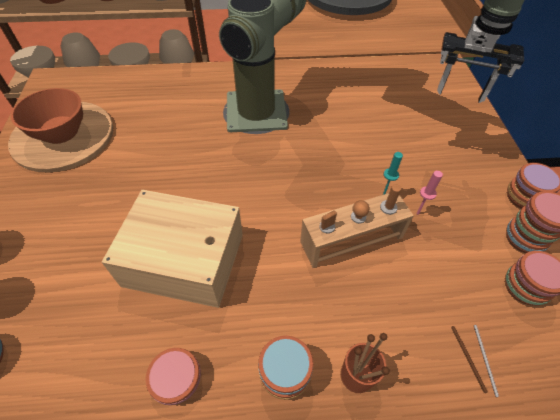

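View pics/side.png

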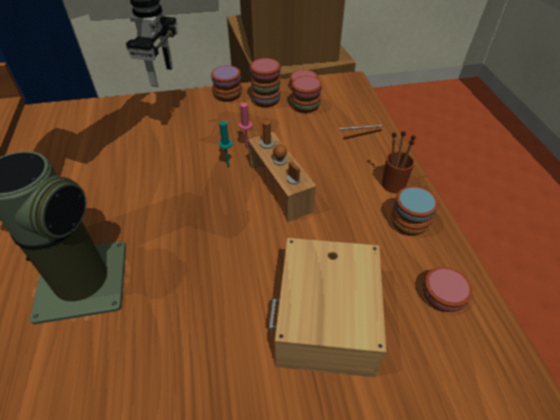

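The scene view shows the rack with three tools: flat handle (328,220), ball (360,210), plain round wooden handle (391,198). The look-alikes are turquoise (394,170) and pink (432,185). The brown round handle at (391,198) fits the rod. The hole is at (210,240) in the scene view and (333,256) in the side view.

```bash
python3 - <<'E'
from h import *
S=np.load('scene.npz');D=np.load('side.npz')
r=lambda a:np.round(a,4).tolist()
# crop to confirm
a=cv2.resize(S['p'][140:270,290:460],None,fx=2.3,fy=2.3,interpolation=3);b=cv2.resize(D['p'][90:220,200:330],None,fx=2.3,fy=2.3,interpolation=3)
cv2.imwrite('pics/crop.png',np.hstack([a,b])[...,::-1])
for n,F in(('scene',S),('side',D)):
    W=F['W'];Z=W[...,2];hsv=cv2.cvtColor(F['p'],cv2.COLOR_RGB2HSV)
    # rack top, chest top
    for nm,z0,xr,yr in(('rack',.1,(.3,.7),(-.1,.45)),('chest',.12,(.2,.8),(-.45,.0))):
        m=(abs(Z-z0)<.006)&(W[...,0]>xr[0])&(W[...,0]<xr[1])&(W[...,1]>yr[0])&(W[...,1]<yr[1])
        k,l,st,ce=cv2.connectedComponentsWithStats(m.astype('u1')); i=1+np.argmax(st[1:,4]); q=W[l==i]
        if nm=='rack': q=W[m]
        print(n,nm,len(q),r(np.median(q[:,2])),'rect',cv2.minAreaRect((q[:,:2]*1000).astype('f4')),r(q.min(0)),r(q.max(0)))
    # tool tops
    m=(Z>.118)&(Z<.2)&(W[...,0]>.3)&(W[...,0]<.75)&(W[...,1]>-.02)&(W[...,1]<.45)
    k,l,st,ce=cv2.connectedComponentsWithStats(m.astype('u1'))
    for i in range(1,k):
        if st[i,4]>15:
            q=W[l==i]; print(n,'tool',r(ce[i]),st[i,4],'med',r(np.median(q,0)),'min',r(q.min(0)),'max',r(q.max(0)), np.median(F['p'][l==i],0))
E
```

```text
scene rack 2559 0.1001 rect ((501.31195068359375, 152.91905212402344), (150.92733764648438, 555.5103759765625), 15.903202056884766) [0.3753, -0.1, 0.094] [0.6273, 0.4288, 0.106]
scene chest 8609 0.1198 rect ((543.7568969726562, -200.70123291015625), (242.0029754638672, 202.6721649169922), 73.32670593261719) [0.4161, -0.344, 0.114] [0.6744, -0.0581, 0.1243]
scene tool [395.7848, 160.3291] 158 med [0.3885, 0.3313, 0.1476] min [0.3729, 0.3233, 0.1187] max [0.3939, 0.3454, 0.1631] [41. 95. 89.]
scene tool [434.5385, 179.284] 169 med [0.4555, 0.4067, 0.1472] min [0.4418, 0.4001, 0.118] max [0.4614, 0.4207, 0.163] [146.  81.  93.]
scene tool [392.8404, 195.2676] 213 med [0.5033, 0.292, 0.1579] min [0.4853, 0.2845, 0.1183] max [0.5079, 0.3051, 0.1778] [108.  70.  46.]
scene tool [360.4727, 208.2409] 220 med [0.526, 0.215, 0.1458] min [0.5037, 0.2001, 0.1267] max [0.5372, 0.2341, 0.1547] [163.5 107.   69. ]
scene tool [328.1538, 218.5621] 169 med [0.5447, 0.1402, 0.1421] min [0.5304, 0.1246, 0.1184] max [0.5532, 0.1586, 0.1518] [104.  69.  47.]
side rack 1480 0.1003 rect ((494.7952575683594,
[... 291 characters left out ...]
11, -0.0564, 0.1254]
side tool [244.0855, 110.5641] 117 med [0.4477, 0.4066, 0.1442] min [0.4378, 0.3969, 0.118] max [0.4596, 0.4215, 0.1641] [106.  50.  61.]
side tool [223.4841, 128.8095] 126 med [0.3812, 0.3295, 0.1469] min [0.3706, 0.3222, 0.1183] max [0.3921, 0.3461, 0.1644] [14. 64. 59.]
side tool [266.5, 130.5] 166 med [0.4945, 0.2904, 0.1538] min [0.4844, 0.2843, 0.1183] max [0.5054, 0.3075, 0.1792] [73. 43. 22.]
side tool [279.625, 151.0438] 160 med [0.5154, 0.2109, 0.1438] min [0.4986, 0.1994, 0.1241] max [0.5345, 0.2327, 0.1547] [109.5  67.   34. ]
side tool [293.9716, 170.078] 141 med [0.5379, 0.1375, 0.1401] min [0.5281, 0.1251, 0.1182] max [0.5499, 0.1595, 0.1531] [66. 39. 20.]
```

View pics/crop.png

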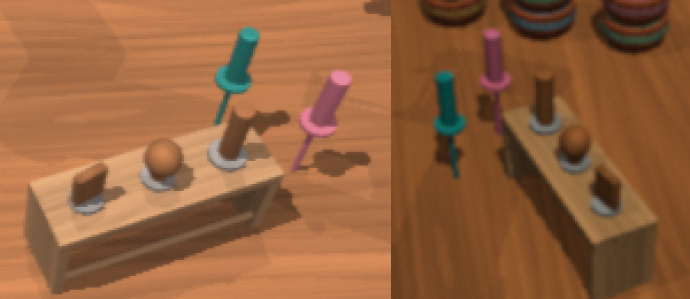

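The crop confirms it: the rod is the plain round brown handle in the end slot (+y end of the rack, full-length handle, top at z≈0.177 = 15+161 mm). It stands near (0.496, 0.295).

step_arm([
  {"turn":[0,0,0.11]},
  {"turn":[0,0,0.11]},
  {"turn":[0,0,0.11]},
  {"turn":[0,0,0.11]},
  {"turn":[0,0,0.11]},
  {"turn":[0,0,0.11]},
  {"turn":[0,0,0.11]},
  {"turn":[0,0,0.11]},
], claw=-1)

```text
invalid input at $.deltas[0]: expected keys delta_pos, turn
```

step_arm([
  {"delta_pos":[-2.5,1.6,-0.25]},
  {"delta_pos":[-2.5,1.6,-0.25]},
  {"delta_pos":[-2.5,1.6,-0.25]},
  {"delta_pos":[-2.5,1.6,-0.25]},
  {"delta_pos":[-2.5,1.6,-0.25]},
  {"delta_pos":[-2.5,1.6,-0.25]},
  {"delta_pos":[-2.5,1.6,-0.25]},
  {"delta_pos":[-2.5,1.6,-0.25]},
  {"delta_pos":[-2.5,1.6,-0.25]},
  {"delta_pos":[-2.5,1.6,-0.25]},
  {"delta_pos":[-2.5,1.6,-0.25]},
  {"delta_pos":[-2.3,1.6,-0.25]},
  {},
  {},
  {},
])

```text
invalid input at $.deltas[0]: expected keys delta_pos, turn
```

```bash
cat >> h.py <<'E'
from scipy.spatial.transform import Rotation as R
def rod_fit(W):
    # handle points of rod above collar; circle fit of radius 11 mm
    from scipy.optimize import least_squares
    m=(W[...,2]>.12)&(W[...,2]<.171)&(np.hypot(W[...,0]-.496,W[...,1]-.295)<.022)
    q=W[m]; s=least_squares(lambda c:np.hypot(q[:,0]-c[0],q[:,1]-c[1])-.011,[.496,.295],loss='soft_l1',f_scale=.002)
    return s.x,len(q)
def pix2plane(c,u,v,z):
    T=np.array(c['cam_to_world']); d=T[:3,:3]@[(u-c['cx'])/c['fx'],(v-c['cy'])/c['fy'],1]; return T[:3,3]+d*(z-T[2,3])/d[2]
def to_tool(dw):
    return R.from_rotvec(sensors.get_state()['tcp_rot']).as_matrix().T@np.array(dw)*100
E
python3 - <<'E'
from h import *
s=sensors.get_state();print(s['t'],s['ee_pos'],R.from_rotvec(s['tcp_rot']).as_matrix().round(3).tolist())
for n,uv in(('scene',(210,240)),('side',(333,256))):
    F=np.load(n+'.npz');c=vision.calibration(n);print(n,'rod',rod_fit(F['W']))
    g=cv2.cvtColor(F['p'],cv2.COLOR_RGB2GRAY).astype(float);u,v=uv;w=g[v-9:v+10,u-9:u+10]
    m=w<.6*np.median(w);k,l,st,ce=cv2.connectedComponentsWithStats(m.astype('u1'));i=l[9,9]
    uc,vc=ce[i][0]+u-9,ce[i][1]+v-9;print('hole',st[i],uc,vc,pix2plane(c,uc,vc,.12),pix2plane(c,uc,vc,.116))
p,d,c=grab('wrist');np.savez('w1.npz',p=p,d=d,W=cloud(d,c));cv2.imwrite('pics/w1.png',p[...,::-1])
print('wrist rod',rod_fit(cloud(d,c)))
E
```

```text
0.1 [0.22821793 0.52701763 0.22641626] [[-0.918, 0.397, -0.001], [0.397, 0.918, -0.002], [0.0, -0.002, -1.0]]
scene rod (array([0.49559548, 0.29594428]), 146)
hole [ 5  6  8  8 51] 209.6078431372549 240.1764705882353 [ 0.56904893 -0.12072065  0.12      ] [ 0.56652741 -0.12134566  0.116     ]
side rod (array([0.49552806, 0.29851641]), 124)
hole [ 4  6  9  6 48] 332.1458333333333 255.41666666666669 [ 0.56673886 -0.11960444  0.12      ] [ 0.56787541 -0.11686029  0.116     ]
wrist rod (array([0.496, 0.295]), 0)
```

View pics/w1.png

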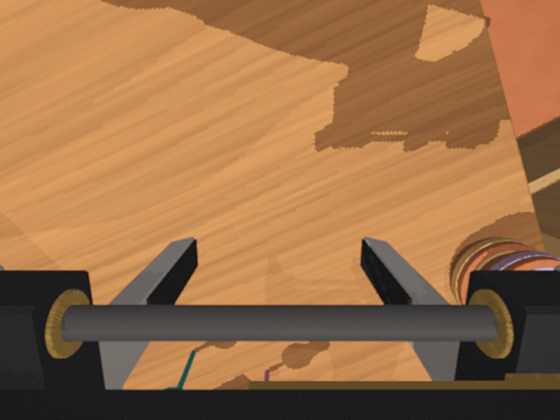

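The moves were refused because both keys are required, and the wrist picture shows only bare table between the fingers. Scene and side agree on the rod at about (0.4955, 0.2965) and the hole at about (0.568, -0.120). Resending the moves with both keys.

step_arm([
  {"delta_pos":[0,0,0],"turn":[0,0,0.11]},
  {"delta_pos":[0,0,0],"turn":[0,0,0.11]},
  {"delta_pos":[0,0,0],"turn":[0,0,0.11]},
  {"delta_pos":[0,0,0],"turn":[0,0,0.11]},
  {"delta_pos":[0,0,0],"turn":[0,0,0.11]},
  {"delta_pos":[0,0,0],"turn":[0,0,0.11]},
  {"delta_pos":[0,0,0],"turn":[0,0,0.11]},
  {"delta_pos":[0,0,0],"turn":[0,0,0.11]},
], claw=-1)

```text
t: 0.82
ee_pos: [0.2284, 0.5273, 0.2269]
tcp_rot: [1.894, 2.506, -0.002]
contact_force: [0.6, 0.1, 0.4]
opening: 0.0939
grasp_force: 0.0
```

step_arm([
  {"delta_pos":[-2.5,1.6,-0.25],"turn":[0,0,0]},
  {"delta_pos":[-2.5,1.6,-0.25],"turn":[0,0,0]},
  {"delta_pos":[-2.5,1.6,-0.25],"turn":[0,0,0]},
  {"delta_pos":[-2.5,1.6,-0.25],"turn":[0,0,0]},
  {"delta_pos":[-2.5,1.6,-0.25],"turn":[0,0,0]},
  {"delta_pos":[-2.5,1.6,-0.25],"turn":[0,0,0]},
  {"delta_pos":[-2.5,1.6,-0.25],"turn":[0,0,0]},
  {"delta_pos":[-2.5,1.6,-0.25],"turn":[0,0,0]},
  {"delta_pos":[-2.5,1.6,-0.25],"turn":[0,0,0]},
  {"delta_pos":[-2.5,1.6,-0.25],"turn":[0,0,0]},
  {"delta_pos":[-2.3,1.6,-0.25],"turn":[0,0,0]},
  {"delta_pos":[-2,1.6,-0.25],"turn":[0,0,0]},
  {"delta_pos":[0,0,0],"turn":[0,0,0]},
  {"delta_pos":[0,0,0],"turn":[0,0,0]},
  {"delta_pos":[0,0,0],"turn":[0,0,0]},
])

```text
t: 2.07
ee_pos: [0.4938, 0.2998, 0.2569]
tcp_rot: [-1.887, -2.51, 0.002]
contact_force: [0.9, -1.1, -0.8]
opening: 0.0941
grasp_force: 0.0
```

```bash
python3 - <<'E'
from h import *
p,d,c=grab('wrist');W=cloud(d,c);np.savez('w2.npz',p=p,d=d,W=W);cv2.imwrite('pics/w2.png',p[...,::-1])
s=sensors.get_state();print(s['t'],s['ee_pos'],R.from_rotvec(s['tcp_rot']).as_matrix().round(3).tolist(),s['joint_pos'])
print('wrist rod',rod_fit(W))
m=(W[...,2]>.173)&(W[...,2]<.182)&(np.hypot(W[...,0]-.496,W[...,1]-.296)<.025);q=W[m]
print(len(q),np.median(q[:,2]) if len(q) else 0,cv2.minEnclosingCircle((q[:,:2]*1000).astype('f4')) if len(q) else 0,q.mean(0))
print('to tool',to_tool(np.array([.4955,.2965,.148])-s['ee_pos']))
E
```

```text
2.1167 [0.49345062 0.3001307  0.25693439] [[-0.279, 0.96, -0.001], [0.96, 0.279, -0.0], [0.0, -0.001, -1.0]] [3.96346528e-01 1.91407200e-01 1.49813097e+00 5.25409648e-04
 1.45340318e+00 1.13474217e-01]
wrist rod (array([0.49550817, 0.2968307 ]), 308)
587 0.17571721156159456 ((495.1187438964844, 297.4324951171875), 10.739697456359863) [0.49513489 0.29785458 0.175664  ]
to tool [-0.40981872  0.11072093 10.89314567]
```

View pics/w2.png

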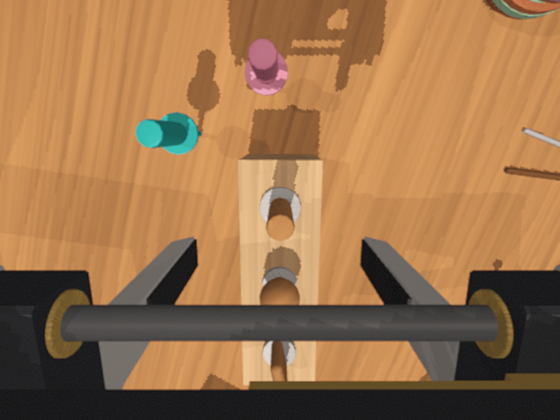

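The wrist view shows the rod's brown round handle at (280,222) in the end slot. Its top circle is 10.7 mm in radius, centred at (0.4951, 0.2974, 0.1757), which matches. Descending and gripping.

step_arm([
  {"delta_pos":[-0.3,0.1,0.5],"turn":[0,0,0]},
  {"delta_pos":[0,0,1.5],"turn":[0,0,0]},
  {"delta_pos":[0,0,1.5],"turn":[0,0,0]},
  {"delta_pos":[0,0,1.5],"turn":[0,0,0]},
  {"delta_pos":[0,0,1.5],"turn":[0,0,0]},
  {"delta_pos":[0,0,1.5],"turn":[0,0,0]},
  {"delta_pos":[0,0,1.5],"turn":[0,0,0]},
  {"delta_pos":[0,0,1.4],"turn":[0,0,0]},
  {"delta_pos":[0,0,0],"turn":[0,0,0]},
  {"delta_pos":[0,0,0],"turn":[0,0,0]},
  {"delta_pos":[0,0,0],"turn":[0,0,0]},
])

```text
t: 3.03
ee_pos: [0.4963, 0.2976, 0.1491]
tcp_rot: [1.886, 2.512, 0.001]
contact_force: [0.6, -0.7, 1.1]
opening: 0.0941
grasp_force: 0.0
```

step_arm([
  {"delta_pos":[0,0,0],"turn":[0,0,0]},
  {"delta_pos":[0,0,0],"turn":[0,0,0]},
  {"delta_pos":[0,0,0],"turn":[0,0,0]},
  {"delta_pos":[0,0,0],"turn":[0,0,0]},
  {"delta_pos":[0,0,0],"turn":[0,0,0]},
  {"delta_pos":[0,0,0],"turn":[0,0,0]},
  {"delta_pos":[0,0,0],"turn":[0,0,0]},
  {"delta_pos":[0,0,0],"turn":[0,0,0]},
  {"delta_pos":[0,0,0],"turn":[0,0,0]},
  {"delta_pos":[0,0,0],"turn":[0,0,0]},
  {"delta_pos":[0,0,0],"turn":[0,0,0]},
  {"delta_pos":[0,0,0],"turn":[0,0,0]},
], claw=1, grip_force=40)

```text
t: 4.03
ee_pos: [0.4962, 0.297, 0.1483]
tcp_rot: [-1.887, -2.511, 0.0]
contact_force: [-0.9, -0.5, -0.4]
opening: 0.0213
grasp_force: 40.0
```

Gripped at 21.3 mm opening, so the tip is at TCP z minus 0.133. Lifting and carrying it to above the hole.

step_arm([
  {"delta_pos":[0,0,-0.7],"turn":[0,0,0]},
  {"delta_pos":[0,0,-1.5],"turn":[0,0,0]},
  {"delta_pos":[0,0,-1.5],"turn":[0,0,0]},
  {"delta_pos":[0,0,-1.5],"turn":[0,0,0]},
  {"delta_pos":[0,0,-1.5],"turn":[0,0,0]},
  {"delta_pos":[0,0,-1.5],"turn":[0,0,0]},
  {"delta_pos":[0,0,-1.5],"turn":[0,0,0]},
  {"delta_pos":[0,0,-1.5],"turn":[0,0,0]},
  {"delta_pos":[0,0,-1.5],"turn":[0,0,0]},
  {"delta_pos":[0,0,-1.5],"turn":[0,0,0]},
  {"delta_pos":[0,0,-1.5],"turn":[0,0,0]},
  {"delta_pos":[0,0,-0.8],"turn":[0,0,0]},
  {"delta_pos":[0,0,0],"turn":[0,0,0]},
  {"delta_pos":[0,0,0],"turn":[0,0,0]},
])

```text
t: 5.2
ee_pos: [0.4964, 0.2971, 0.3137]
tcp_rot: [1.887, 2.511, 0.001]
contact_force: [-0.4, 0.6, -0.8]
opening: 0.0218
grasp_force: 40.0
```

step_arm([
  {"delta_pos":[-1.0,-0.1,0],"turn":[0,0,0]},
  {"delta_pos":[-2.0,-0.2,0],"turn":[0,0,0]},
  {"delta_pos":[-2.5,-0.3,0],"turn":[0,0,0]},
  {"delta_pos":[-2.5,-0.3,0],"turn":[0,0,0]},
  {"delta_pos":[-2.5,-0.3,0],"turn":[0,0,0]},
  {"delta_pos":[-2.5,-0.3,0],"turn":[0,0,0]},
  {"delta_pos":[-2.5,-0.3,0],"turn":[0,0,0]},
  {"delta_pos":[-2.5,-0.3,0],"turn":[0,0,0]},
  {"delta_pos":[-2.5,-0.3,0],"turn":[0,0,0]},
  {"delta_pos":[-2.5,-0.3,0],"turn":[0,0,0]},
  {"delta_pos":[-2.5,-0.3,0],"turn":[0,0,0]},
  {"delta_pos":[-2.5,-0.3,0],"turn":[0,0,0]},
  {"delta_pos":[-2.5,-0.3,0],"turn":[0,0,0]},
  {"delta_pos":[-2.5,-0.3,0],"turn":[0,0,0]},
  {"delta_pos":[-2.5,-0.3,0],"turn":[0,0,0]},
  {"delta_pos":[-2.5,-0.3,0],"turn":[0,0,0]},
  {"delta_pos":[-2.5,-0.3,0],"turn":[0,0,0]},
  {"delta_pos":[-1.5,0,0],"turn":[0,0,0]},
  {"delta_pos":[0,0,0],"turn":[0,0,0]},
  {"delta_pos":[0,0,0],"turn":[0,0,0]},
])

```text
t: 6.87
ee_pos: [0.5665, -0.12, 0.3123]
tcp_rot: [-1.888, -2.508, 0.0]
contact_force: [-0.1, 1.0, -1.3]
opening: 0.0215
grasp_force: 40.0
```

```bash
python3 - <<'E'
from h import *
I=[]
for n in('wrist','scene','side'):
    p,d,c=grab(n);np.savez(n+'3.npz',p=p,d=d,W=cloud(d,c))
    I.append(cv2.resize(p,(400,300)) if n=='wrist' else cv2.resize(p[150:300,100:300] if n=='scene' else p[150:300,230:430],(400,300)))
cv2.imwrite('pics/c3.png',np.vstack([np.hstack(I[:2]),np.hstack([I[2],I[2]*0])])[...,::-1])
s=sensors.get_state();print(s['t'],s['ee_pos'],s['tcp_rot'],s['opening'],s['grasp_force'],to_tool(np.array([.568,-.12,.3])-s['ee_pos']))
E
```

```text
7.0167 [ 0.56683079 -0.1184842   0.31319022] [-1.88489091e+00 -2.51210903e+00 -3.89530519e-04] 0.021395941783186913 39.997764229774475 [-0.17944657  0.07038235  1.31882995]
```

View pics/c3.png

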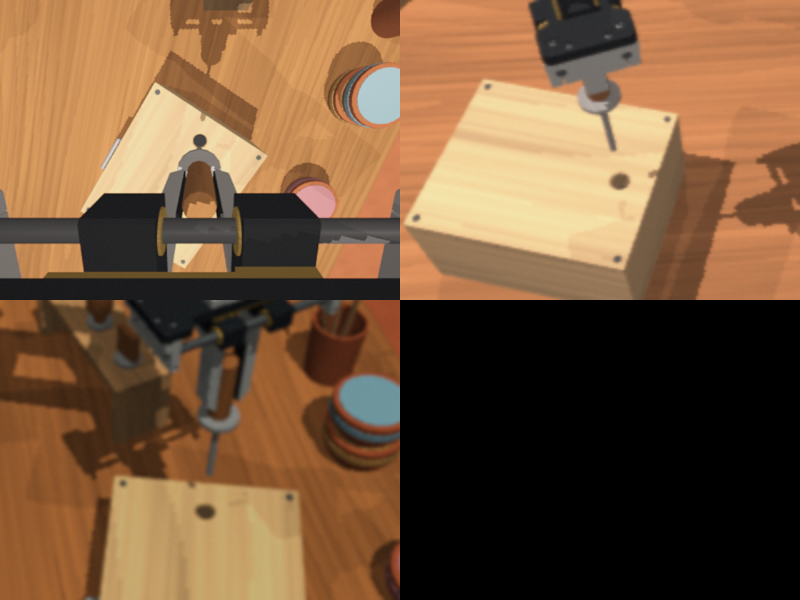

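The pictures show the rod upright in the jaws, tip at about (206,224) scene and (336,237) side, and the hole clear beneath it at (278,197) in the wrist view. Now the tip and hole positions are compared from those pixels.

```bash
python3 - <<'E'
from h import *
for n,uv in(('scene',(206.5,224)),('side',(336,237))):
    c=vision.calibration(n);print(n,'tip ray @.18',pix2plane(c,*uv,.18))
c=vision.calibration('wrist');F=np.load('wrist3.npz');g=cv2.cvtColor(F['p'],cv2.COLOR_RGB2GRAY)
w=g[180:215,262:297];m=(w<90).astype('u1');k,l,st,ce=cv2.connectedComponentsWithStats(m);i=l[17,17];print(st[i],ce[i]);u,v=ce[i]+[262,180];print('hole wrist',pix2plane(c,u,v,.12))
for n in('scene','side'):
    W=np.load(n+'3.npz')['W']; m=(W[...,2]>.185)&(W[...,2]<.255)&(np.hypot(W[...,0]-.567,W[...,1]+.119)<.025);q=W[m];print(n,len(q),q.mean(0) if len(q) else 0)
    if len(q)>20: 
        for a,b in((.185,.21),(.21,.235),(.235,.255)):
            k=q[(q[:,2]>=a)&(q[:,2]<b)];print(a,len(k),np.median(k,0) if len(k) else 0)
E
```

```text
scene tip ray @.18 [ 0.56751826 -0.11876203  0.18      ]
side tip ray @.18 [ 0.56966806 -0.11788475  0.18      ]
[  9   9  17  17 223] [17.34977578 16.58295964]
hole wrist [ 0.56778448 -0.11853202  0.12      ]
scene 63 [ 0.56959515 -0.11922882  0.21556414]
0.185 24 [ 0.56948768 -0.11874359  0.19877011]
0.21 27 [ 0.56973732 -0.11906459  0.22168554]
0.235 12 [ 0.56986265 -0.11906678  0.23835736]
side 71 [ 0.565473   -0.11917485  0.21652589]
0.185 28 [ 0.56507769 -0.1191446   0.19771447]
0.21 27 [ 0.56541641 -0.119334    0.22179525]
0.235 16 [ 0.5653371  -0.11939529  0.24018734]
```

The rod axis is at about (0.567, -0.1185) and the hole at (0.568, -0.119), well inside the 7 mm clearance. Going in.

step_arm([
  {"delta_pos":[-0.1,0.1,0.5],"turn":[0,0,0]},
  {"delta_pos":[0,0,1.3],"turn":[0,0,0]},
  {"delta_pos":[0,0,1.3],"turn":[0,0,0]},
  {"delta_pos":[0,0,1.3],"turn":[0,0,0]},
  {"delta_pos":[0,0,0.8],"turn":[0,0,0]},
  {"delta_pos":[0,0,0.8],"turn":[0,0,0]},
  {"delta_pos":[0,0,0.8],"turn":[0,0,0]},
  {"delta_pos":[0,0,0.8],"turn":[0,0,0]},
  {"delta_pos":[0,0,0.8],"turn":[0,0,0]},
  {"delta_pos":[0,0,0.6],"turn":[0,0,0]},
  {"delta_pos":[0,0,0],"turn":[0,0,0]},
  {"delta_pos":[0,0,0],"turn":[0,0,0]},
])

```text
t: 8.02
ee_pos: [0.5681, -0.1204, 0.223]
tcp_rot: [-1.887, -2.511, 0.0]
contact_force: [0.2, 0.2, -0.7]
opening: 0.0216
grasp_force: 40.0
```

Tip is at z≈0.090, 30 mm inside the hole with no contact. Pushing to 66 mm.

step_arm([
  {"delta_pos":[0,0,0.6],"turn":[0,0,0]},
  {"delta_pos":[0,0,0.6],"turn":[0,0,0]},
  {"delta_pos":[0,0,0.6],"turn":[0,0,0]},
  {"delta_pos":[0,0,0.6],"turn":[0,0,0]},
  {"delta_pos":[0,0,0.6],"turn":[0,0,0]},
  {"delta_pos":[0,0,0.6],"turn":[0,0,0]},
  {"delta_pos":[0,0,0],"turn":[0,0,0]},
  {"delta_pos":[0,0,0],"turn":[0,0,0]},
  {"delta_pos":[0,0,0],"turn":[0,0,0]},
])

```text
t: 8.77
ee_pos: [0.569, -0.1207, 0.1891]
tcp_rot: [1.886, 2.51, 0.001]
contact_force: [-1.7, -0.1, 6.9]
opening: 0.0214
grasp_force: 40.0
```

step_arm([
  {"delta_pos":[0,0,0],"turn":[0,0,0]},
  {"delta_pos":[0,0,0],"turn":[0,0,0]},
  {"delta_pos":[0,0,0],"turn":[0,0,0]},
  {"delta_pos":[0,0,0],"turn":[0,0,0]},
  {"delta_pos":[0,0,0],"turn":[0,0,0]},
  {"delta_pos":[0,0,0],"turn":[0,0,0]},
])

```text
t: 9.27
ee_pos: [0.569, -0.1207, 0.1892]
tcp_rot: [1.886, 2.51, 0.001]
contact_force: [-2.1, 0.1, 6.9]
opening: 0.0217
grasp_force: 40.0
```

```bash
python3 - <<'E'
from h import *
I=[]
for n in('scene','side'):
    p,d,c=grab(n);I.append(cv2.resize(p[110:320,80:360] if n=='scene' else p[150:360,200:480],(400,300)))
cv2.imwrite('pics/c4.png',np.hstack(I)[...,::-1]);s=sensors.get_state();print(s['t'],s['ee_pos'],s['contact_force'])
E
```

```text
9.3667 [ 0.5690201  -0.12069351  0.18922318] [-1.16050218  0.37410249  7.27061639]
```

View pics/c4.png

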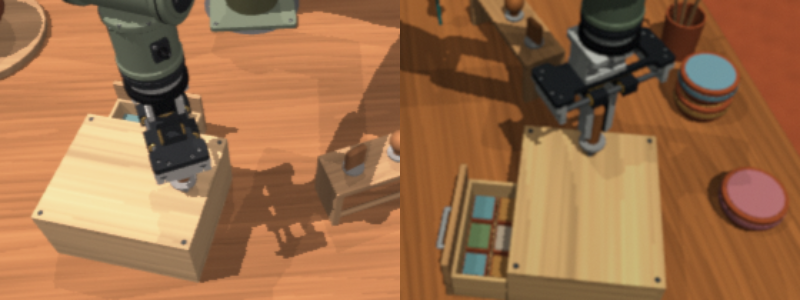

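The tray is fully open, with the tiles visible at (485,235) in the side view. Drawing the rod out and carrying it back.

step_arm([
  {"delta_pos":[0,0,-0.6],"turn":[0,0,0]},
  {"delta_pos":[0,0,-1.2],"turn":[0,0,0]},
  {"delta_pos":[0,0,-1.2],"turn":[0,0,0]},
  {"delta_pos":[0,0,-1.2],"turn":[0,0,0]},
  {"delta_pos":[0,0,-1.2],"turn":[0,0,0]},
  {"delta_pos":[0,0,-1.4],"turn":[0,0,0]},
  {"delta_pos":[0,0,-1.4],"turn":[0,0,0]},
  {"delta_pos":[0,0,-1.4],"turn":[0,0,0]},
  {"delta_pos":[0,0,-1.4],"turn":[0,0,0]},
  {"delta_pos":[0,0,-1.2],"turn":[0,0,0]},
  {"delta_pos":[0,0,-0.6],"turn":[0,0,0]},
  {"delta_pos":[0,0,0],"turn":[0,0,0]},
])

```text
t: 10.37
ee_pos: [0.5691, -0.1207, 0.3175]
tcp_rot: [1.885, 2.509, 0.001]
contact_force: [1.2, -0.5, -0.8]
opening: 0.0213
grasp_force: 40.0
```

step_arm([
  {"delta_pos":[1.0,0,0],"turn":[0,0,0]},
  {"delta_pos":[2.0,0.2,0],"turn":[0,0,0]},
  {"delta_pos":[2.5,0.3,0],"turn":[0,0,0]},
  {"delta_pos":[2.5,0.3,0],"turn":[0,0,0]},
  {"delta_pos":[2.5,0.3,0],"turn":[0,0,0]},
  {"delta_pos":[2.5,0.3,0],"turn":[0,0,0]},
  {"delta_pos":[2.5,0.3,0],"turn":[0,0,0]},
  {"delta_pos":[2.5,0.3,0],"turn":[0,0,0]},
  {"delta_pos":[2.5,0.3,0],"turn":[0,0,0]},
  {"delta_pos":[2.5,0.3,0],"turn":[0,0,0]},
  {"delta_pos":[2.5,0.3,0],"turn":[0,0,0]},
  {"delta_pos":[2.5,0.3,0],"turn":[0,0,0]},
  {"delta_pos":[2.5,0.3,0],"turn":[0,0,0]},
  {"delta_pos":[2.5,0.3,0],"turn":[0,0,0]},
  {"delta_pos":[2.5,0.3,0],"turn":[0,0,0]},
  {"delta_pos":[2.5,0.3,0],"turn":[0,0,0]},
  {"delta_pos":[2.5,0.3,0],"turn":[0,0,0]},
  {"delta_pos":[1.5,0,0],"turn":[0,0,0]},
  {"delta_pos":[0,0,0],"turn":[0,0,0]},
  {"delta_pos":[0,0,0],"turn":[0,0,0]},
])

```text
t: 12.03
ee_pos: [0.4953, 0.2965, 0.314]
tcp_rot: [-1.884, -2.513, 0.004]
contact_force: [-0.0, -0.7, -1.3]
opening: 0.0214
grasp_force: 40.0
```

```bash
python3 - <<'E'
from h import *
I=[]
for n in('scene','side','wrist'):
    p,d,c=grab(n);W=cloud(d,c);np.savez(n+'5.npz',p=p,d=d,W=W)
    if n!='wrist':
        x0,y0=(310,90) if n=='scene' else (190,20)
        I.append(cv2.resize(p[y0:y0+150,x0:x0+130],None,fx=3,fy=3,interpolation=3))
        m=(W[...,2]>.185)&(W[...,2]<.25)&(np.hypot(W[...,0]-.496,W[...,1]-.297)<.025);q=W[m]
        for a,b in((.185,.21),(.21,.235),(.235,.255)):
            k=q[(q[:,2]>=a)&(q[:,2]<b)];print(n,a,len(k),np.median(k,0) if len(k) else 0)
cv2.imwrite('pics/c5.png',np.hstack(I)[...,::-1])
s=sensors.get_state();print(s['t'],s['ee_pos'],s['tcp_rot'],s['opening'],to_tool(np.array([.4962,.297,.1483])-s['ee_pos']))
E
```

```text
scene 0.185 27 [0.49772453 0.29356256 0.19932359]
scene 0.21 27 [0.49766644 0.29352736 0.222951  ]
scene 0.235 18 [0.49845506 0.29407742 0.2425791 ]
side 0.185 24 [0.49477292 0.29530828 0.19821351]
side 0.21 24 [0.49526368 0.29400672 0.22239957]
side 0.235 17 [0.4959274  0.29556967 0.24096903]
12.1833 [0.49649859 0.29509219 0.31489318] [-1.88840023e+00 -2.51044505e+00  1.95778314e-03] 0.02109314725194679 [ 0.20149587  0.04273525 16.65916365]
```

View pics/c5.png

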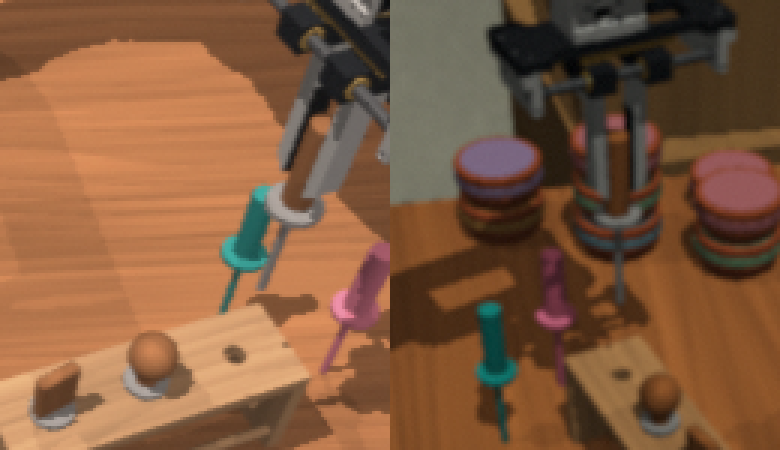

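The rod hangs upright, tip at about (397,187) scene and (267,121) side. The empty slot is at (388,208) scene and (267,145) side. Checking the tip against the slot.

```bash
python3 - <<'E'
from h import *
P=[]
for n,t,h in(('scene',(397.3,186.7),(388.3,208)),('side',(266.7,120.7),(267.3,144.7))):
    c=vision.calibration(n);T=np.array(c['cam_to_world']);print(n,'slot',pix2plane(c,*h,.1),'tip@.18',pix2plane(c,*t,.18));P.append((T[:3,3],pix2plane(c,*t,.18)-T[:3,3]))
(a,u),(b,v)=P;k=np.linalg.lstsq(np.c_[u,-v],b-a,rcond=None)[0];print('tip',a+u*k[0],b+v*k[1])
E
```

```text
scene slot [0.49714496 0.29673717 0.1       ] tip@.18 [0.4978615  0.29724158 0.18      ]
side slot [0.4962197  0.29593749 0.1       ] tip@.18 [0.49670362 0.29757402 0.18      ]
tip [0.4971597  0.29765899 0.17912146] [0.4967801  0.2980849  0.17962706]
```

Tip is about 1 mm off the slot axis, within the 5.5 mm clearance, and its height shows no slip. Lowering.

step_arm([
  {"delta_pos":[-0.1,0,0.8],"turn":[0,0,0]},
  {"delta_pos":[0,0,1.2],"turn":[0,0,0]},
  {"delta_pos":[0,0,1.2],"turn":[0,0,0]},
  {"delta_pos":[0,0,1.2],"turn":[0,0,0]},
  {"delta_pos":[0,0,1.2],"turn":[0,0,0]},
  {"delta_pos":[0,0,1.0],"turn":[0,0,0]},
  {"delta_pos":[0,0,1.0],"turn":[0,0,0]},
  {"delta_pos":[0,0,1.0],"turn":[0,0,0]},
  {"delta_pos":[0,0,1.0],"turn":[0,0,0]},
  {"delta_pos":[0,0,0],"turn":[0,0,0]},
  {"delta_pos":[0,0,0],"turn":[0,0,0]},
])

```text
t: 13.1
ee_pos: [0.4965, 0.295, 0.2186]
tcp_rot: [-1.887, -2.511, 0.002]
contact_force: [0.5, -0.2, -1.5]
opening: 0.0213
grasp_force: 40.0
```

step_arm([
  {"delta_pos":[0,0,1.0],"turn":[0,0,0]},
  {"delta_pos":[0,0,1.0],"turn":[0,0,0]},
  {"delta_pos":[0,0,1.0],"turn":[0,0,0]},
  {"delta_pos":[0,0,1.0],"turn":[0,0,0]},
  {"delta_pos":[0,0,1.0],"turn":[0,0,0]},
  {"delta_pos":[0,0,0.7],"turn":[0,0,0]},
  {"delta_pos":[0,0,0.5],"turn":[0,0,0]},
  {"delta_pos":[0,0,0],"turn":[0,0,0]},
  {"delta_pos":[0,0,0],"turn":[0,0,0]},
  {"delta_pos":[0,0,0],"turn":[0,0,0]},
])

```text
t: 13.93
ee_pos: [0.4973, 0.2953, 0.158]
tcp_rot: [1.887, 2.511, 0.002]
contact_force: [0.3, 0.6, -1.2]
opening: 0.0215
grasp_force: 40.0
```

step_arm([
  {"delta_pos":[0,0,0.4],"turn":[0,0,0]},
  {"delta_pos":[0,0,0.3],"turn":[0,0,0]},
  {"delta_pos":[0,0,0.2],"turn":[0,0,0]},
  {"delta_pos":[0,0,0],"turn":[0,0,0]},
  {"delta_pos":[0,0,0],"turn":[0,0,0]},
  {"delta_pos":[0,0,0],"turn":[0,0,0]},
])

```text
t: 14.43
ee_pos: [0.4968, 0.2951, 0.1484]
tcp_rot: [-1.887, -2.512, 0.0]
contact_force: [0.2, 0.3, -1.3]
opening: 0.0214
grasp_force: 40.0
```

step_arm([
  {"delta_pos":[0,0,0.1],"turn":[0,0,0]},
  {"delta_pos":[0,0,0],"turn":[0,0,0]},
  {"delta_pos":[0,0,0],"turn":[0,0,0]},
  {"delta_pos":[0,0,0],"turn":[0,0,0]},
])

```text
t: 14.77
ee_pos: [0.4969, 0.2951, 0.1483]
tcp_rot: [1.887, 2.512, 0.0]
contact_force: [-3.3, -1.5, 5.8]
opening: 0.0214
grasp_force: 40.0
```

The collar is seated (5.8 N upward). Releasing gently, then retreating straight up.

step_arm([
  {"delta_pos":[0,0,0],"turn":[0,0,0]},
  {"delta_pos":[0,0,0],"turn":[0,0,0]},
  {"delta_pos":[0,0,0],"turn":[0,0,0]},
  {"delta_pos":[0,0,0],"turn":[0,0,0]},
  {"delta_pos":[0,0,0],"turn":[0,0,0]},
  {"delta_pos":[0,0,0],"turn":[0,0,0]},
  {"delta_pos":[0,0,0],"turn":[0,0,0]},
  {"delta_pos":[0,0,0],"turn":[0,0,0]},
  {"delta_pos":[0,0,0],"turn":[0,0,0]},
  {"delta_pos":[0,0,0],"turn":[0,0,0]},
], claw=-1)

```text
t: 15.6
ee_pos: [0.4969, 0.2951, 0.1474]
tcp_rot: [-1.887, -2.512, -0.0]
contact_force: [0.4, 0.1, -0.4]
opening: 0.0846
grasp_force: 0.0
```

step_arm([
  {"delta_pos":[0,0,-0.5],"turn":[0,0,0]},
  {"delta_pos":[0,0,-1.5],"turn":[0,0,0]},
  {"delta_pos":[0,0,-1.5],"turn":[0,0,0]},
  {"delta_pos":[0,0,-1.5],"turn":[0,0,0]},
  {"delta_pos":[0,0,-1.5],"turn":[0,0,0]},
  {"delta_pos":[0,0,-1.5],"turn":[0,0,0]},
  {"delta_pos":[0,0,-1.5],"turn":[0,0,0]},
  {"delta_pos":[0,0,-1.5],"turn":[0,0,0]},
  {"delta_pos":[0,0,-1.0],"turn":[0,0,0]},
  {"delta_pos":[0,0,0],"turn":[0,0,0]},
  {"delta_pos":[0,0,0],"turn":[0,0,0]},
  {"delta_pos":[0,0,0],"turn":[0,0,0]},
])

```text
t: 16.6
ee_pos: [0.4964, 0.2949, 0.2665]
tcp_rot: [-1.887, -2.511, 0.002]
contact_force: [-0.2, 0.4, -0.1]
opening: 0.094
grasp_force: 0.0
```

```bash
python3 - <<'E'
from h import *
I=[]
for n in('scene','side','wrist'):
    p,d,c=grab(n);W=cloud(d,c);print(n,rod_fit(W))
    I.append(cv2.resize(p,(400,300)))
    if n=='wrist':
        m=(W[...,2]>.165)&(W[...,2]<.19)&(np.hypot(W[...,0]-.496,W[...,1]-.296)<.025);q=W[m];print(len(q),np.median(q[:,2]),cv2.minEnclosingCircle((q[:,:2]*1000).astype('f4')))
cv2.imwrite('pics/c6.png',np.vstack([np.hstack(I[:2]),np.hstack([I[2],I[2]*0])])[...,::-1])
s=sensors.get_state();print(s['t'],s['ee_pos'],s['opening'])
E
```

```text
scene (array([0.49691945, 0.29435529]), 148)
side (array([0.4971199 , 0.29674394]), 128)
wrist (array([0.49685763, 0.29513113]), 266)
620 0.17570406716361173 ((496.6689147949219, 295.70751953125), 10.95861530303955)
16.75 [0.49624026 0.29481412 0.26607166] 0.09407633321802422
```

View pics/c6.png

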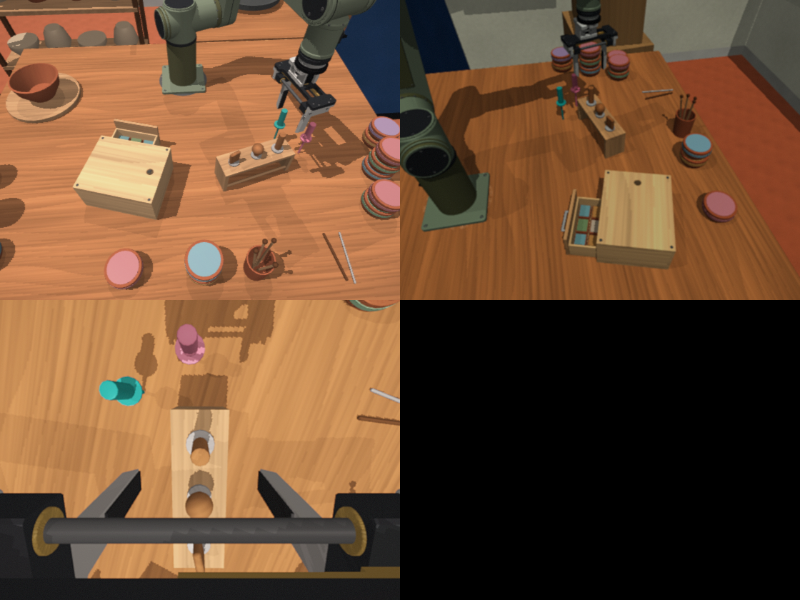

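The rod is upright in its own slot: top at z 0.1757 as before, moved about 2 mm. The tray is open and the gripper is clear.

```bash
python3 -c "
from workcell import job;print(job.hand_in())"
```

```text
the job is handed in; nothing more can be done
None
```

The job is handed in at about 17 s: the rod released the latch, the tray is open, and the rod is back upright in its own slot, about 2 mm from where it started. The hand-in returned no verdict.

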